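Clamp a circuit board in a screw holder to the green band of its scale

TASK

The circuit board lies loose on the ledges of the board holder: clamp it. Wind the handwheel clockwise (seen from its handle side) until the moving jaw has pushed the board home against the sprung jaw and the orange pointer stands in the green band of its scale, then let go. Never drive the pointer into the red zone, do not touch the board, and leave the spool, tip cleaner and cutters where they stand.

Things in the scene. Friction and masses are not known exactly. Their poses are not given: they have to be found in the camera images.
- holder: Board holder, fixed to the bench: black end plates on 170 mm cross feet, two guide rods, a screw, two blue jaw posts. 300 mm long along its own y, 100 mm wide. Origin on the bench, mid-bed. Own +y points from the handwheel end to the sprung-jaw end, own z up. End plates at own y -145 and +140 mm, 100 mm high; jaw tops 146 mm high. 'Own' below always means the holder's axes.
- hub (a point): Point on the axis of the handwheel at the holder's -y end, on the wheel's inner face, 80 mm above the bench; the axis is parallel to own y. The wheel, a black disc with a bright face, is 100 mm across and runs from this point 12 mm to own -y, its hub 3 mm more. It needs some 0.1 N m to turn and stays where it is left. Clockwise, seen from the handle side, means that its top goes to own +x.
- handle_mid (a point): Middle of the red crank handle on the wheel: cylinder of 18 mm diameter, 42 mm long, parallel to the axis, 35 mm off it, 16 to 58 mm from the point hub along own -y (this point at 38). It revolves freely on its spindle, so the hand need not turn with it. Starts anywhere round. When low, the rim stands high behind it: lean the gripper's body out, to own -y.
- jaw_face (a point): Centre of the gripping face of the moving jaw (blue post on the screw), 138 mm above the bench, looking to own +y. A 20 mm deep ledge below it (top 130 mm above the bench) carries the board. Clockwise turns close it, to own +y, 8 mm a turn, but its quick-release nut has slack: the wheel first turns free for anything from nothing to one full turn, unknown beforehand.
- pointer_tip (a point): Tip of the orange pointer on the sprung jaw, above the white scale plate on the far blue post, 140 mm above the bench. Moving jaw and board push the sprung jaw to own +y against its spring (2.8 N at rest, 0.7 N per mm, 24 mm of travel). At rest the tip stands at the scale's zero. The sprung gripping face is 35 mm from the tip along own -y; it has a ledge like the other's.
- green_mid (a point): Middle of the green band on the scale plate, 10 mm from the scale's zero along own +y. The band is 4 mm wide along y. The pointer is on it when tip and this point have the same own y. The far post with scale and sprung jaw is locked; its place on the rods differs by up to 4 mm from start to start.
- red_edge (a point): Near edge of the red zone on the scale plate, 14 mm from the scale's zero along own +y.
- board_mid (a point): Centre of the blue circuit board, 100 mm (along own x) x 90 mm (along own y) x 2.4 mm thick, with components up to 16 mm high, about 90 g. It lies flat and a little askew on the two ledges, with some mm of play to each jaw face.
- spool_mid (a point): Centre of a white solder spool, 54 mm across, 44 mm high, standing by the holder (bystander).
- tip_cleaner_mid (a point): Centre of a dark tip cleaner pot with brass wool, 72 mm across, 45 mm high (bystander).
- cutters_mid (a point): Middle of the handles of the green flush cutters lying flat, 140 mm long, 14 mm high (bystander).
There are look-alikes about, which are no part of the job. Of the things that look like the part that bears board_mid, the smallest one is meant.

How it is judged (in metres and radians):
At the end, for the whole second after the job is handed in: The pointer tip stands in the green band (within 2.1 mm of its middle), the board lies flat (within 0.05 rad) and square (within 0.03 rad) between the faces of the moving and the sprung jaw, and everything is let go (y of pointer_tip in the frame of green_mid between -0.0021 and 0.0021 m and distance between board_mid and pointer_tip between 0.075 and 0.086 m and angle between board_mid's own z axis and vertical below 0.05 rad and angle between the x axis of board_mid and the x axis of holder, either way round below 0.03 rad and distance between board_mid and jaw_face below 0.05 m); the robot touches nothing.
It fails at once if the pointer was driven into the red zone (y of pointer_tip in the frame of red_edge above 0 m).
It fails at once if the robot touched the board (contact force between any of the fingers, the arm and board above 0.3 N).
It fails at once if the spool, tip cleaner or cutters were moved by more than 20 mm (distance of any of spool_mid, tip_cleaner_mid, cutters_mid from where it was at the start of the episode above 0.02 m).
It also fails if it takes over 58 s, if anything falls off the work surface, if the arm or the gripper's body presses on something with over 40 N, if the wrist force passes 120 N, or if a joint passes its speed limit or range.

ROBOT

A 7-joint arm with a two-finger parallel gripper is mounted at the origin on the work surface. World frame = base frame: x ahead of the robot, y to its left, z up, the work surface at z = 0. Lengths are in mm, angles in rad, forces in N, time in s.
With the tool pointing down it reaches from about 400 to 875 mm from the base axis. Payload 4.4 kg.
Tool frame: the origin (TCP) lies at the centre of the arm's flange, where the gripper is bolted on; the fingertips stand 173 mm ahead of it and the grasp point (between the pads) lies 155 mm ahead of it; z points along the fingers, y is the direction in which the jaws open and shut (so a half turn about z gives the same grasp; the last joint's range is limited). The gripper opens to 85 mm and grips with 20 to 120 N. Pads are 22 mm wide; open, the fingers measure 114 mm over their backs; the gripper's body (76 mm by 85 mm) begins 54 mm behind the grasp point. The pads swing forward as they close: fully open they stand 13 mm farther back than shut.
Start: joints at [-1.391, 0.628, 0.038, 1.517, -0.027, 0.996, -0.02], TCP at [158.146, 630.48, 404.713] pointing down, gripper open.
Joint ranges: [-3.06, 3.06], [-0.37, 2.12], [-1.25, 1.32], [0.18, 2.47], [-1.1, 4.24], [0.23, 1.98], [-2.94, 2.94]. Speed limits (rad/s): [2.57, 2.57, 3.14, 3.14, 3.14, 3.14, 3.14].

INTERFACE

Orientations are given as [roll, pitch, yaw] about the fixed x, y, z axes, in that order (R = Rz(yaw) Ry(pitch) Rx(roll)).
In Python, from cell import * gives the robot as it stands. The module is installed in compiled form; this text tells all that it offers.
- The arm moves only by the shell command python3 -m jog 'ROWS'. ROWS is JSON, one flat list of numbers, 5 for each row, row after row: the shift along the tool's x, y, z in mm, then the turn about the tool's z in degrees, then the finger opening in mm, from 0 to 85.4. A call has 1 to 20 rows; each row is the pose to reach, as a shift and turn from the pose commanded when the call began, along the tool's axes at that moment; what a row does not reach only later rows make up. A row lasts 1/12 s, in which the tool goes at most 41.7 mm and 7.16 degrees, less where a joint would pass 70% of its speed; a pose out of reach is approached as far as the arm can. A call with a gripper value outside its range is refused whole. The fingers move at their own pace and stop on an object; the grip force is fixed at half the most. Time passes only in rows, so rows that repeat a pose let the fingers close. It gives the time, the measured TCP pose, the force and the opening at its end, in the units of the state.
- read_state(): the state, without advancing time (a new reading comes with each control period).
- get_image(name): name is "scene" or "side" or "wrist"; returns (picture, depth): 384x512x3 uint8, blue, green, red; 384x512 float32, mm along the optical axis (not along the pixel's ray), 0 where there is no reading.
- camera_params(name): a dict with "K" (3x3 intrinsics, pixels), "dist_coeffs" ([k1, k2, p1, p2, k3] as OpenCV has them; the pictures are not rectified), "T" (4x4, takes a point from camera to world coordinates). Camera axes: x right, y up, looking along -z (the intrinsics and any distortion apply to the point x, -y, -z); pixel columns grow to the right and rows downward; lengths in mm; the calibration is good to about 2 mm. A picture is of the moment at which its call begins: read the wrist's pose just before it. camera_params takes no time and is no camera call; for the wrist camera it gives the pose at the moment of the call.
- finish_job(): hands the job in, once; it reports no verdict.
The state is a dict: "clock": time; "qpos": joint angles; "qd": joint speeds; "tau": joint torques, N m; "eef_pos": TCP position; "tool_rot": TCP orientation; "force": force on the tool from outside, world axes, zero at the start; "torque": the same for the moment, N m; "width": finger opening in mm.
Only numpy, scipy, OpenCV 4.12 (cv2) and the standard library are available. Lean on these libraries where they do the work, as an engineer would, in place of code of your own. Each camera call takes 0.05 s, during which the arm holds its last target.

## Working session

There is one attempt and no reset: what is moved stays moved. The work goes in short steps, Python scripts to look and compute and a shell command to move; the robot and the scene stay as the last step left them, time stands still between calls to the robot, and variables do not carry over. Pictures are saved under pics/ and viewed, and the job is handed in when it is done.

```bash
mkdir -p pics; ls; python3 - <<'E'
from cell import *
import cv2
s=read_state()
for k in s: print(k,s[k])
for n in("scene","side","wrist"):
    p=camera_params(n);print(n,p)
    im,d=get_image(n);cv2.imwrite(f"pics/{n}0.png",im)
    import numpy as np; np.save(f"pics/{n}0.npy",d)
print(read_state()['clock'])
E
```

```text
pics
clock 0.0
qpos [-1.390763    0.62931645  0.0384288   1.51838437 -0.02700244  0.99628191
 -0.02001717]
qd [-0.00096075 -0.00123878  0.00137472  0.00108555  0.00082272 -0.00085161
 -0.00121266]
tau [-1.59402844e-04 -5.63401330e+01  1.22625522e+00 -1.93434638e+01
  1.09899830e-02  1.08120116e-02 -3.22225937e-06]
eef_pos [158.07534684 630.17522594 403.80253513]
tool_rot [-3.13972014e+00  1.37022254e-05  2.89575111e+00]
force [-0.59021519  0.34369935  0.42424121]
torque [-0.00145538  0.03727989  0.00742926]
width 85.19754704473398
scene {'K': array([[354.79760364,   0.        , 253.10752593],
       [  0.        , 354.79760364, 194.42923258],
       [  0.        ,   0.        ,   1.        ]]), 'dist_coeffs': array([0.01185074, 0.        , 0.        , 0.        , 0.        ]), 'T': array([[-6.57644098e-01, -6.11714981e-01,  4.39669220e-01,
         8.31639586e+02],
       [ 7.53289428e-01, -5.39954484e-01,  3.75505249e-01,
         3.92813600e+02],
       [ 7.69918057e-03,  5.78146986e-01,  8.15896308e-01,
         7.54952092e+02],
       [ 0.00000000e+00,  0.00000000e+00,  0.0000000
[... 539 characters left out ...]
3419e+02],
       [ 0.00000000e+00,  0.00000000e+00,  0.00000000e+00,
         1.00000000e+00]])}
wrist {'K': array([[331.34604283,   0.        , 255.85458829],
       [  0.        , 331.34604283, 191.78860225],
       [  0.        ,   0.        ,   1.        ]]), 'dist_coeffs': array([0.01388549, 0.        , 0.        , 0.        , 0.        ]), 'T': array([[ 2.43978680e-01, -9.23060748e-01, -2.97377301e-01,
         8.23837000e+01],
       [ 9.69780595e-01,  2.32219687e-01,  7.48305663e-02,
         6.49279646e+02],
       [-1.62946981e-05, -3.06647799e-01,  9.51823055e-01,
         3.72593692e+02],
       [ 0.00000000e+00,  0.00000000e+00,  0.00000000e+00,
         1.00000000e+00]])}
0.15
```

View pics/scene0.png

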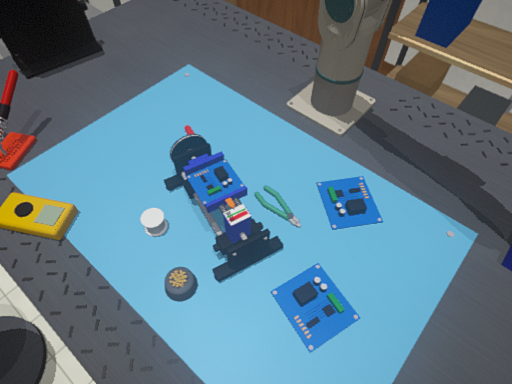

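View pics/side0.png

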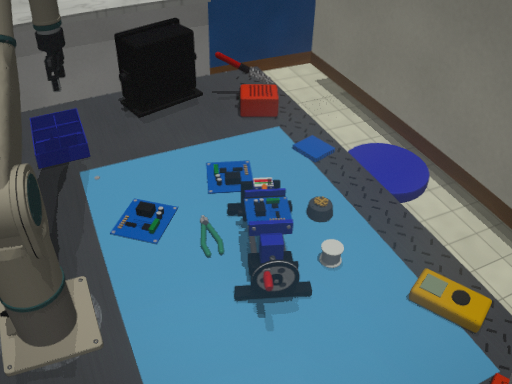

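View pics/wrist0.png

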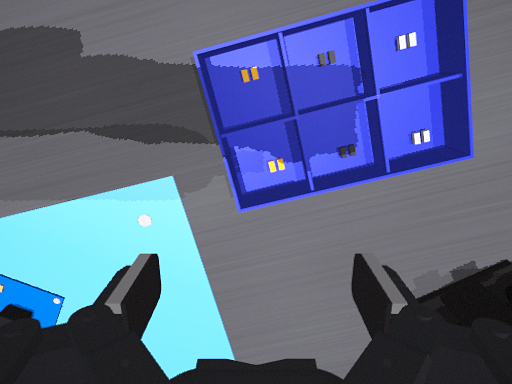

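```bash
python3 - <<'E'
import cv2
a=cv2.imread('pics/scene0.png')[115:285,150:310];cv2.imwrite('pics/sc_c.png',cv2.resize(a,None,fx=3.5,fy=3.5,interpolation=2))
a=cv2.imread('pics/side0.png')[170:310,190:350];cv2.imwrite('pics/sd_c.png',cv2.resize(a,None,fx=4,fy=4,interpolation=2))
E
```

```text
(no output)
```

View pics/sc_c.png

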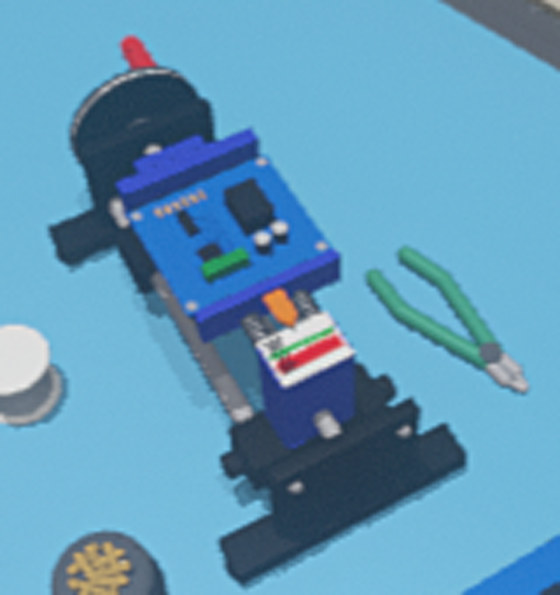

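View pics/sd_c.png

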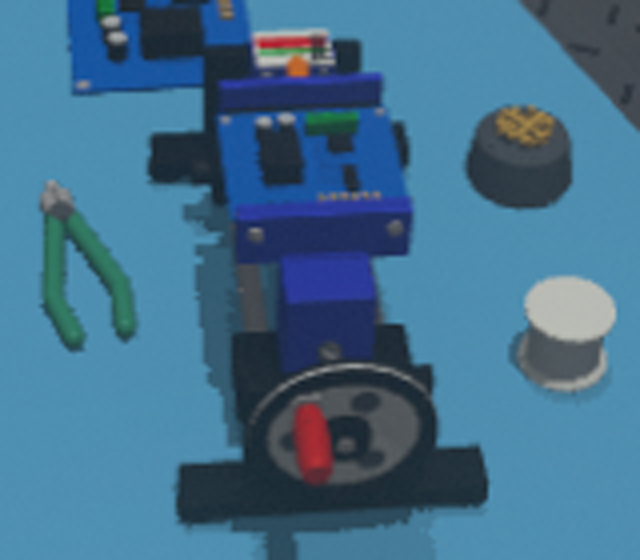

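```bash
cat > h.py <<'E'
import numpy as np,cv2
def world(p,d,uv):
    uv=np.asarray(uv,float).reshape(-1,1,2)
    n=cv2.undistortPoints(uv,p['K'],p['dist_coeffs']).reshape(-1,2)
    d=np.asarray(d,float).reshape(-1)
    c=np.c_[n[:,0]*d,-n[:,1]*d,-d]
    return c@p['T'][:3,:3].T+p['T'][:3,3]
def ray(p,uv):
    o=p['T'][:3,3]; return o,world(p,np.ones(len(np.reshape(uv,(-1,2)))),uv)-o
def atz(p,uv,z):
    o,r=ray(p,uv); return o+r*((z-o[2])/r[:,2:3])
def proj(p,X):
    X=np.reshape(X,(-1,3)); c=(X-p['T'][:3,3])@p['T'][:3,:3]
    c[:,1]*=-1;c[:,2]*=-1
    return cv2.projectPoints(c,np.zeros(3),np.zeros(3),p['K'],p['dist_coeffs'])[0].reshape(-1,2)
def cloud(p,d):
    v,u=np.mgrid[0:384,0:512]
    return world(p,d.ravel(),np.c_[u.ravel(),v.ravel()]).reshape(384,512,3)
E
python3 - <<'E'
from cell import camera_params
from h import *
for n,box in(("scene",(150,310,115,285)),("side",(190,350,170,310))):
    p=camera_params(n);im=cv2.imread(f'pics/{n}0.png');d=np.load(f'pics/{n}0.npy');P=cloud(p,d)
    hsv=cv2.cvtColor(im,cv2.COLOR_BGR2HSV);m=np.zeros((384,512),bool);m[box[2]:box[3],box[0]:box[1]]=1
    m&=d>0
    H,S,V=[hsv[...,i].astype(int) for i in range(3)]
    red=m&((H<6)|(H>172))&(S>140)&(V>60)
    ora=m&(H>8)&(H<18)&(S>150)
    dblue=m&(H>112)&(H<130)&(S>140)
    lblue=m&(H>100)&(H<112)&(S>190)
    for nm,k in(("red",red),("ora",ora),("dblue",dblue),("lblue",lblue)):
        if k.sum()==0:print(n,nm,0);continue
        q=P[k]; print(n,nm,k.sum(),np.argwhere(k).mean(0)[::-1].round(1),q.mean(0).round(1),q.min(0).round(),q.max(0).round())
    t=dblue&(P[...,2]>140)&(P[...,2]<152)
    q=P[t][:,:2].astype(np.float32); 
    print(len(q),cv2.minAreaRect(q))
    print('whole tops z',np.percentile(P[dblue][:,2],[50,80,90,97]))
    b=lblue&(P[...,2]>126)&(P[...,2]<138)
    q=P[b];print('board',len(q),q.mean(0) if len(q) else 0,cv2.minAreaRect(q[:,:2].astype(np.float32)) if len(q)>5 else 0)
E
```

```text
scene red 96 [215.4 176.2] [506.4  -5.7 127.6] [ 437. -170.  113.] [577. 129. 139.]
scene ora 48 [230.  202.3] [548.3  87.9 141.9] [540.  76. 140.] [555. 100. 144.]
scene dblue 627 [218.6 193.1] [539.4  43.  128.2] [ 443. -114.   60.] [590. 138. 150.]
scene lblue 1162 [229.9 200.5] [529.4  68.3 109.1] [468. -79.   2.] [584. 293. 151.]
311 ((525.8803100585938, 19.615280151367188), (123.11971282958984, 93.17166137695312), 71.3063735961914)
whole tops z [137.29231373 147.49456329 148.17088709 148.87017106]
board 931 [529.03341196  20.17147042 133.80351256] ((524.394287109375, 17.363250732421875), (92.646728515625, 98.02278137207031), 72.09207153320312)
side red 150 [266.7 264.3] [ 461.5 -112.1  117.5] [ 433. -174.   79.] [570. 127. 139.]
side ora 20 [264.  186.4] [549.9  89.6 142.2] [544.  80. 140.] [556.  98. 144.]
side dblue 1223 [269.5 228.8] [507.4 -30.2 124.6] [463. -81.  64.] [606. 170. 151.]
side lblue 1106 [247.8 197.2] [529.8 151.9  74.3] [466. -26.   0.] [624. 384. 152.]
372 ((524.7185668945312, 19.083419799804688), (127.80040740966797, 92.37799072265625), 71.23517608642578)
whole tops z [122.51723579 145.26714283 147.07125076 148.51905126]
board 588 [524.83152505  18.32007458 133.5331446 ] ((526.6007080078125, 20.704265594482422), (92.12936401367188, 99.11835479736328), 71.53173065185547)
```

```bash
python3 - <<'E'
from cell import camera_params
from h import *
a=np.radians(71.4);ex=np.array([np.sin(a),-np.cos(a)]);ey=np.array([np.cos(a),np.sin(a)])
o=np.array([525,19.])
A=[]
for n,box in(("scene",(150,310,115,285)),("side",(190,350,170,310))):
    p=camera_params(n);im=cv2.imread(f'pics/{n}0.png');d=np.load(f'pics/{n}0.npy');P=cloud(p,d)
    hsv=cv2.cvtColor(im,cv2.COLOR_BGR2HSV);m=np.zeros((384,512),bool);m[box[2]:box[3],box[0]:box[1]]=1
    m&=d>0
    H,S,V=[hsv[...,i].astype(int) for i in range(3)]
    Q=P.copy();w=P[...,:2]-o;Q[...,0]=w@ex;Q[...,1]=w@ey
    blk=m&(V<75)&(S<160)&(P[...,2]>8)
    gray=m&(S<70)&(V<170)
    red=m&((H<6)|(H>172))&(S>140)&(V>60)
    q=Q[blk&(abs(Q[...,0])<110)&(abs(Q[...,1])<260)]
    for z0,z1,y0,y1 in((8,40,-250,-100),(8,40,100,260),(60,120,-250,-100),(60,120,100,260)):
        r=q[(q[:,2]>z0)&(q[:,2]<z1)&(q[:,1]>y0)&(q[:,1]<y1)]
        if len(r)>8:
            print(n,(z0,z1,y0),len(r),'x',np.percentile(r[:,0],[2,50,98]).round(1),'y',np.percentile(r[:,1],[2,10,50,90,98]).round(1),'z',np.percentile(r[:,2],[50,98]).round(1))
            print('   rect',[np.round(t,1) for t in cv2.minAreaRect(r[:,:2].astype(np.float32))])
    r=Q[gray&(Q[...,1]<-120)&(Q[...,1]>-240)&(abs(Q[...,0])<70)&(Q[...,2]>20)]
    if len(r)>10: print(n,'gray',len(r),np.percentile(r,[5,50,95],axis=0).round(1))
    r=Q[red&(Q[...,1]<-120)]
    print(n,'red',len(r),r.mean(0).round(1),np.percentile(r,[3,50,97],axis=0).round(1))
    for c,nm in((m&(H>112)&(H<130)&(S>140),'dblue'),):
        r=Q[c&(P[...,2]>142)]; 
        h=np.histogram(r[:,1],np.arange(-140,140,4)); print([(int(b),int(k)) for k,b in zip(*h) if k])
        for lo,hi in ((-80,-20),(20,90)):
            s=r[(r[:,1]>lo)&(r[:,1]<hi)]; print('jaw',len(s),'x',np.percentile(s[:,0],[1,50,99]),'slope',np.polyfit(s[:,0],s[:,1],1))
E
```

```text
scene (60, 120, 100) 25 x [-44.4   6.2  39.8] y [144.6 145.6 154.8 155.8 156. ] z [ 97.5 102.2]
   rect [array([ -1.6, 150.2]), array([87.2, 11.5]), np.float64(0.8)]
scene gray 84 [[ -26.8 -161.9   44.7]
 [  15.7 -155.8  120. ]
 [  41.1 -126.7  131.5]]
scene red 44 [ -20.2 -189.5  117.3] [[ -25.8 -203.5  113.5]
 [ -20.  -188.5  117.3]
 [ -14.9 -174.8  120.3]]
[(-64, 3), (-60, 46), (-56, 55), (-52, 57), (-48, 6), (52, 28), (56, 68), (60, 46)]
jaw 167 x [-44.96388154   3.61537764  46.73594229] slope [-5.22044176e-03 -5.34623258e+01]
jaw 142 x [-43.71734007   6.43301406  47.14901795] slope [2.25107014e-03 5.84277327e+01]
side (8, 40, -250) 696 x [-82.3  -9.7  81.2] y [-161.8 -152.2 -148.4 -130.1 -124.6] z [21.4 38.1]
   rect [array([  -0.3, -143.3]), array([ 41.6, 168.1]), np.float64(89.9)]
side (8, 40, 100) 146 x [-82.2 -65.1  83.5] y [132.  133.7 142.5 155.8 159.5] z [22.  35.7]
   rect [array([-26.8, 160.6]), array([103.6, 220. ]), np.float64(60.5)]
side (60, 120, -250) 490 x [-48.9  -0.2  46.8] y [-167.6 -165.7 -161.5 -137.7 -131.9] z [ 93.3 118.6]
   rect [array([  -0.6, -150.6]), array([99.3, 83.7]), np.float64(32.8)]
side (60, 120, 100) 158 x [-47.6 -32.5  48.6] y [139.5 140.8 143.4 148.  150.7] z [ 91.8 102.6]
   rect [array([  0.7, 145.4]), array([14.3, 96.9]), np.float64(88.6)]
side gray 601 [[ -36.7 -165.6   48.6]
 [   4.6 -158.8   93.9]
 [  35.7 -154.9  128.5]]
side red 127 [ -21.  -189.8  114. ] [[ -28.1 -208.7  103.4]
 [ -21.5 -189.6  115.3]
 [ -12.1 -166.8  118.9]]
[(-64, 46), (-60, 86), (-56, 44), (-52, 37), (-48, 1), (44, 1), (48, 17), (52, 64), (56, 37), (60, 5)]
jaw 214 x [-45.94342246  -0.08202303  45.52164826] slope [-3.13588778e-03 -5.65781706e+01]
jaw 124 x [-45.43369364  -5.52727159  45.34857002] slope [-1.00126412e-02  5.48922016e+01]
```

```bash
python3 -m jog '[-32,-25,0,7,50, -64,-50,0,14,50, -96,-75,0,21,50, -128,-101,0,28,50, -160,-126,0,35,50, -192,-151,0,42,50, -224,-177,0,49,50, -256,-202,0,56,50, -288,-228,0,63,50, -320,-253,0,70,50, -350,-277,0,77,50, -376,-298,0,84,50, -376,-298,0,91,50, -376,-298,0,94.5,50]'; python3 -c "
from cell import *
s=read_state();print(s['qpos'],s['eef_pos'],s['tool_rot'])"
```

```text
clock: 1.32
eef_pos: [451.7, 247.3, 404.8]
tool_rot: [3.141, 0.001, 1.235]
force: [-0.5, 0.5, -1.1]
width: 50.1
[-0.91097856  0.47997299  0.51872703  1.89989328 -0.31061582  0.84128578
 -0.56718894] [451.74176043 247.32313427 404.77594421] [3.14065526e+00 6.16583414e-04 1.23513676e+00]
```

```bash
python3 -m jog '[-35,10,0,0,50, -70,21,0,0,50, -105,32,0,0,50, -140,43,0,0,50, -175,53,0,0,50, -210,64,0,0,50, -245,75,0,0,50, -280,86,0,0,50, -315,96,0,0,50, -350,107,10,0,50, -380,116,40,0,50, -399,122,70,0,50, -399,122,75,0,50, -399,122,75,0,50]'; python3 - <<'E'
from cell import *
import cv2,numpy as np
s=read_state();print(s['qpos'],s['eef_pos'],s['tool_rot'],s['force'])
p=camera_params('wrist');im,d=get_image('wrist');cv2.imwrite('pics/w1.png',im);np.savez('pics/w1.npz',d=d,**p)
im,d=get_image('scene');cv2.imwrite('pics/s1.png',im)
E
```

```text
clock: 2.48
eef_pos: [437.7, -168.0, 327.9]
tool_rot: [-3.137, 0.0, 1.243]
force: [-0.4, -0.0, 0.1]
width: 50.1
[-0.00309097  0.53470482  0.44743748  2.09437517 -0.40020932  0.59948192
  0.39771288] [ 437.68970855 -167.98292034  327.9042345 ] [-3.13672130e+00  3.71337864e-04  1.24289206e+00] [-0.37404966 -0.0120815   0.14506875]
```

View pics/w1.png

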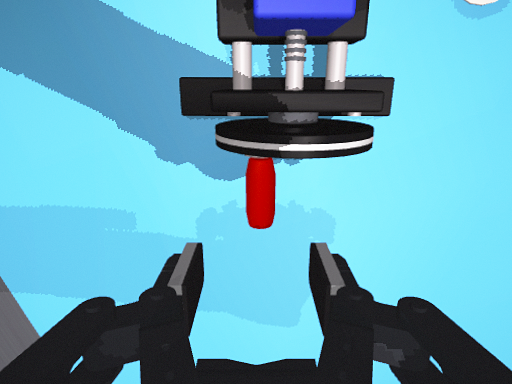

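View pics/s1.png

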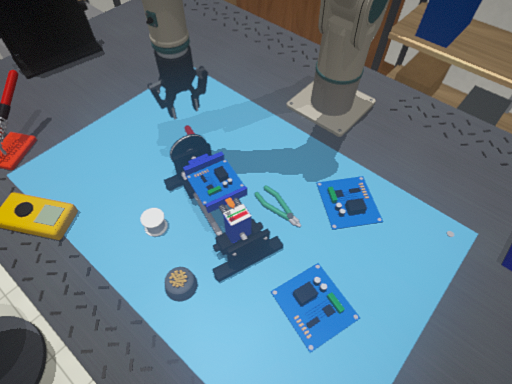

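```bash
python3 - <<'E'
from h import *
f=np.load('pics/w1.npz');p={k:f[k] for k in('K','dist_coeffs','T')};d=f['d'];P=cloud(p,d)
a=np.radians(71.4);ex=np.array([np.sin(a),-np.cos(a)]);ey=np.array([np.cos(a),np.sin(a)]);o=np.array([525,19.])
own=lambda X:np.c_[(X[:,:2]-o)@ex,(X[:,:2]-o)@ey,X[:,2]].round(1)
im=cv2.imread('pics/w1.png');hsv=cv2.cvtColor(im,cv2.COLOR_BGR2HSV);H,S,V=[hsv[...,i].astype(int) for i in range(3)]
red=((H<6)|(H>172))&(S>150)&(V>60)
ys,xs=np.nonzero(red);print(xs.min(),xs.max(),ys.min(),ys.max())
for r in(170,190,210):print(r,xs[ys==r].min(),xs[ys==r].max())
q=own(P[red]);print(np.percentile(q,[2,50,98],axis=0))
cx=lambda r:(xs[ys==r].min()+xs[ys==r].max())/2
for z in(106,108.4,110):print(z,own(atz(p,[(cx(170),170),(cx(190),190),(cx(210),210)],z)).tolist())
# white rim top
w=(S<60)&(V>140);w[:110]=0;w[160:]=0;w[:,:200]=0;w[:,390:]=0
q=own(P[w]);print('rim',len(q),np.percentile(q,[1,50,99],axis=0))
ys,xs=np.nonzero(w);print(xs.min(),xs.max(),ys.min(),ys.max())
# wheel black+white points
m=np.zeros_like(w);m[115:160,200:390]=1;m&=(P[...,2]>75)&(P[...,2]<140)&~red
q=own(P[m]);print('wheel',np.percentile(q,[1,50,99],axis=0))
# circle fit x-z on rim 
r=q[(q[:,1]<-152)&(q[:,1]>-160)&(q[:,2]>85)]
A=np.c_[2*r[:,0],2*r[:,2],np.ones(len(r))];s=np.linalg.lstsq(A,(r[:,[0,2]]**2).sum(1),rcond=None)[0];print('circ',s[:2],np.sqrt(s[2]+s[0]**2+s[1]**2),len(r))
print('tcp',own(np.array([[437.7,-168,327.9]])))
# yaw: end plate edges
ed=cv2.Canny(im,60,150);L=cv2.HoughLinesP(ed,1,np.pi/720,60,minLineLength=90,maxLineGap=6)
for l in (L[:8,0] if L is not None else[]):
    g=own(atz(p,[l[:2],l[2:]],100));print(l,np.degrees(np.arctan2(*(g[1]-g[0])[[1,0]])).round(2))
E
```

```text
246 274 157 228
170 247 273
190 246 274
210 247 274
[[ -28.832 -206.2    109.7  ]
 [ -21.2   -184.7    114.7  ]
 [ -13.    -166.     117.   ]]
106 [[-21.1, -173.9, 106.0], [-21.1, -186.3, 106.0], [-20.8, -199.2, 106.0]]
108.4 [[-21.2, -173.3, 108.4], [-21.2, -185.6, 108.4], [-20.9, -198.3, 108.4]]
110 [[-21.2, -172.9, 110.0], [-21.2, -185.1, 110.0], [-20.9, -197.7, 110.0]]
rim 955 [[ -43.7   -158.      87.2  ]
 [   0.5   -156.     125.6  ]
 [  42.546 -142.1    130.446]]
215 373 112 157
wheel [[ -47.1   -161.927   76.673]
 [  -2.6   -153.2    120.3  ]
 [  43.927 -143.6    130.   ]]
circ [-1.82169939 98.19527565] 33.89181653269363 2577
tcp [[ -23.1 -205.1  327.9]]
[272  93 384  93] -0.27
[253  18 351  18] -0.44
```

```bash
python3 -m jog '[0,2,25,0,50, 0,2,50,0,50, 0,2,66,0,50, 0,2,66,0,50, 0,2,66,0,20, 0,2,66,0,10, 0,2,66,0,10, 0,2,66,0,10, 0,2,66,0,10]'; python3 - <<'E'
from cell import *
import cv2,numpy as np
s=read_state();print(s['eef_pos'],s['tool_rot'],s['force'],s['torque'],s['width'])
im,d=get_image('wrist');cv2.imwrite('pics/w2.png',im)
E
```

```text
clock: 3.33
eef_pos: [440.7, -167.3, 265.0]
tool_rot: [3.141, -0.001, 1.247]
force: [-2.1, 1.4, 8.0]
width: 16.2
[ 440.73645129 -167.27967937  264.96453269] [ 3.14079686e+00 -1.12474221e-03  1.24716439e+00] [-2.08752952  1.43170354  8.00912569] [0.47969941 0.47583502 0.05637686] 16.172092434986787
```

View pics/w2.png

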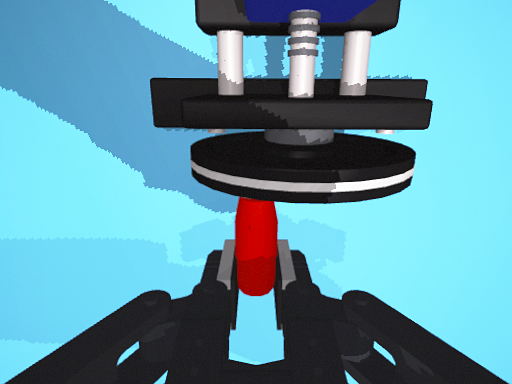

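```bash
python3 -m jog '[0,6.3,-3.7,0,10, 0,13.3,-5.9,0,10, 0,20.6,-6.7,0,10, 0,20.6,-6.7,0,10]'; python3 - <<'E'
from cell import *
s=read_state();print(s['eef_pos'],s['tool_rot'],s['force'],s['torque'],s['width'])
print([[round(35*(np.sin(t)),1),round(-35*(np.cos(t)-1),1)] for t in []] if 0 else '')
import numpy as np
for k in range(0,21): t=np.radians(18*k);print(18*k,round(35*np.sin(t),1),round(35-35*np.cos(t),1))
E
```

```text
clock: 3.72
eef_pos: [462.0, -174.4, 271.1]
tool_rot: [3.139, -0.0, 1.247]
force: [1.6, 2.1, 1.6]
width: 16.2
[ 462.03530448 -174.41776645  271.13563524] [ 3.13859736e+00 -1.84159002e-04  1.24725037e+00] [1.64800267 2.08639758 1.64014301] [ 0.4717371  -0.22042883 -0.0909857 ] 16.205279953073056

0 0.0 0.0
18 10.8 1.7
36 20.6 6.7
54 28.3 14.4
72 33.3 24.2
90 35.0 35.0
108 33.3 45.8
126 28.3 55.6
144 20.6 63.3
162 10.8 68.3
180 0.0 70.0
198 -10.8 68.3
216 -20.6 63.3
234 -28.3 55.6
252 -33.3 45.8
270 -35.0 35.0
288 -33.3 24.2
306 -28.3 14.4
324 -20.6 6.7
342 -10.8 1.7
360 -0.0 0.0
```

```bash
python3 -m jog '[0,10.8,1.7,0,10, 0,20.6,6.7,0,10, 0,28.3,14.4,0,10, 0,33.3,24.2,0,10, 0,35,35,0,10, 0,35,35,0,10]'; python3 - <<'E'
from cell import *
s=read_state();print(s['eef_pos'],s['tool_rot'],s['force'],s['torque'],s['width'])
E
```

```text
clock: 4.22
eef_pos: [493.1, -185.0, 232.9]
tool_rot: [-3.138, -0.0, 1.247]
force: [-2.6, 3.3, -3.2]
width: 15.9
[ 493.08094071 -184.98255865  232.85209554] [-3.13761878e+00 -2.28052842e-04  1.24685980e+00] [-2.61702634  3.27013225 -3.15285305] [0.56227734 0.47107056 0.07101607] 15.941497523486428
```

```bash
python3 -m jog '[0,-1.7,10.8,0,10, 0,-6.7,20.6,0,10, 0,-14.4,28.3,0,10, 0,-24.2,33.3,0,10, 0,-35,35,0,10, 0,-35,35,0,10]'; python3 - <<'E'
from cell import *
import cv2
s=read_state();print(s['eef_pos'],s['tool_rot'],s['force'],s['torque'],s['width'])
im,d=get_image('wrist');cv2.imwrite('pics/w3.png',im)
im,d=get_image('scene');cv2.imwrite('pics/s3.png',cv2.resize(im[115:285,150:310],None,fx=3.5,fy=3.5,interpolation=2))
im,d=get_image('side');cv2.imwrite('pics/d3.png',cv2.resize(im[150:310,190:350],None,fx=3.5,fy=3.5,interpolation=2))
E
```

```text
clock: 4.72
eef_pos: [460.4, -174.0, 201.1]
tool_rot: [3.139, -0.001, 1.246]
force: [-2.2, 3.5, 8.4]
width: 16.1
[ 460.38490064 -173.97017087  201.06945812] [ 3.13944771e+00 -1.03376085e-03  1.24631673e+00] [-2.207599    3.52722767  8.42614444] [0.76217732 0.40927655 0.02062682] 16.085707877792863
```

View pics/w3.png

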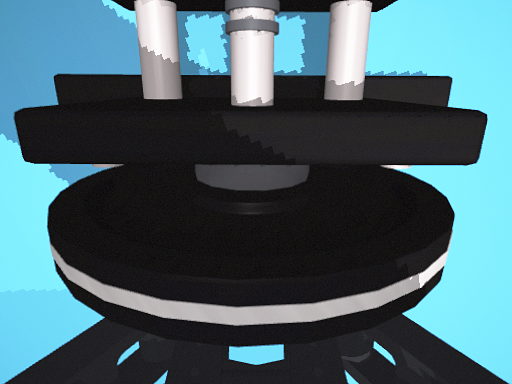

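View pics/s3.png

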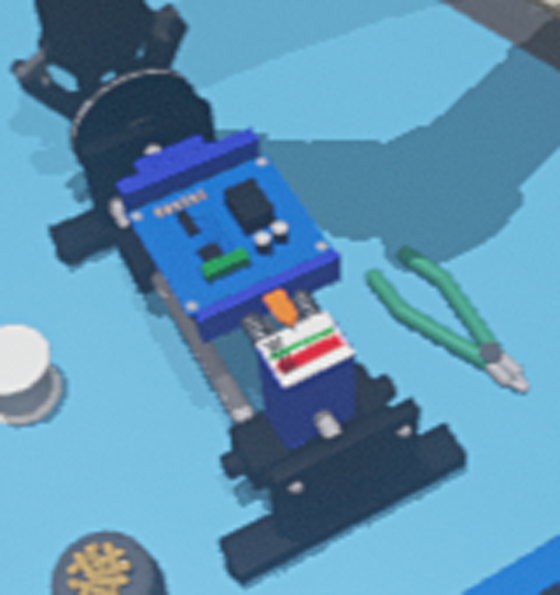

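View pics/d3.png

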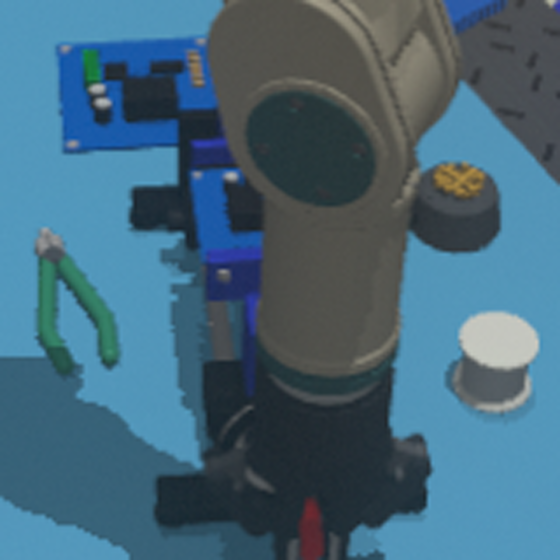

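```bash
cat > snap.py <<'E'
import sys
from cell import *
import cv2,numpy as np
s=read_state();print(s['clock'],s['eef_pos'].round(1),s['tool_rot'].round(4),s['force'].round(1),round(s['width'],1))
im,d=get_image('scene');cv2.imwrite(f'pics/S{sys.argv[1]}.png',im)
r=im[150:235,180:265];cv2.imwrite(f'pics/Z{sys.argv[1]}.png',cv2.resize(r,None,fx=7,fy=7,interpolation=2))
E
python3 -m jog '[0,-10.8,-1.7,0,10, 0,-20.6,-6.7,0,10, 0,-28.3,-14.4,0,10, 0,-33.3,-24.2,0,10, 0,-35,-35,0,10, 0,-33.3,-45.8,0,10, 0,-28.3,-55.6,0,10, 0,-20.6,-63.3,0,10, 0,-10.8,-68.3,0,10, 0,0,-70,0,10, 0,0,-70,0,10]'; python3 snap.py 4
```

```text
clock: 5.78
eef_pos: [461.4, -174.2, 271.4]
tool_rot: [3.139, -0.0, 1.247]
force: [3.5, 4.1, -3.2]
width: 15.8
5.7833 [ 461.4 -174.2  271.4] [ 3.1394e+00 -1.0000e-04  1.2471e+00] [ 3.5  4.1 -3.2] 15.8
```

View pics/Z4.png

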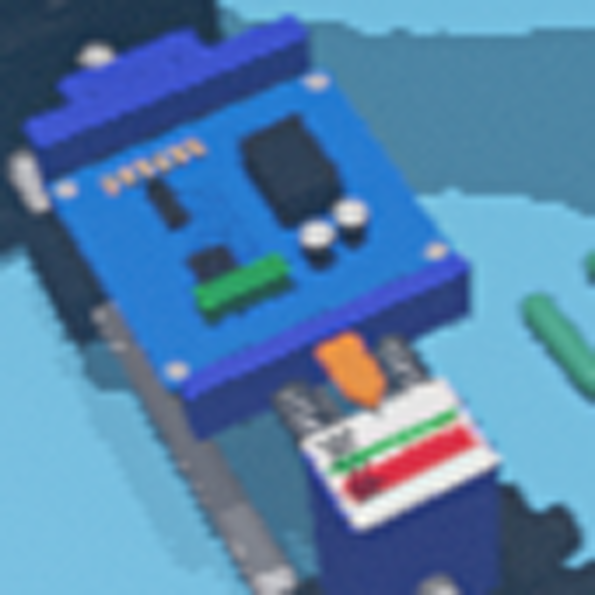

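```bash
cat > jaw.py <<'E'
import sys
from cell import camera_params
from h import *
# compare subpixel shifts along own y of jaw tops, pointer tip relative to image 0, by intensity profiles
p=camera_params('scene')
a=np.radians(71.3);ex=np.array([np.sin(a),-np.cos(a)]);ey=np.array([np.cos(a),np.sin(a)]);o=np.array([525,19.])
def prof(im,x0,x1,y0,y1,z):
    X=np.arange(x0,x1,1.);Y=np.arange(y0,y1,.25)
    g=np.array([[*(o+x*ex+y*ey),z] for y in Y for x in X]);uv=proj(p,g).astype(np.float32).reshape(len(Y),len(X),2)
    return Y,cv2.remap(im,uv[...,0],uv[...,1],cv2.INTER_LINEAR).mean(1)
if __name__=='__main__':
    for n in sys.argv[1:]:
        im=cv2.imread(n).astype(np.float32)
        Y,c=prof(im,-35,35,-95,-30,147); # moving jaw top
        g=c[:,1]-0*c[:,0]
        R=c[:,0]-c[:,1]*1.0
        k=np.argmax(np.gradient(cv2.GaussianBlur(g[:,None],(1,9),0)[:,0]))
        # blue-minus-green: jaw large vs black; jaw top centroid
        w=np.clip(R-70,0,None); 
        Y2,c2=prof(im,-35,35,35,80,147);w2=np.clip(c2[:,0]-c2[:,1]-70,0,None)
        Y3,c3=prof(im,-3,3,60,110,140);w3=np.clip(c3[:,2]-c3[:,0]-40,0,None)
        Yb,cb=prof(im,-40,-25,75,115,140) 
        gb=np.gradient(cv2.GaussianBlur(g[:,None],(1,9),0)[:,0])
        print(n,'jawface edge %.2f'%Y[k],'jaw cent %.2f'%((w*Y).sum()/w.sum()),'sprung cent %.2f'%((w2*Y2).sum()/w2.sum()),'orange cent %.2f'%((w3*Y3).sum()/w3.sum()), 'orange end %.2f'%(Y3[w3>w3.max()*.5].max()))
E
python3 jaw.py pics/scene0.png pics/s1.png pics/S4.png
```

```text
pics/scene0.png jawface edge -34.75 jaw cent -55.71 sprung cent 53.73 orange cent 78.10 orange end 109.75
pics/s1.png jawface edge -34.75 jaw cent -55.75 sprung cent 53.61 orange cent 77.96 orange end 109.75
pics/S4.png jawface edge -33.25 jaw cent -54.88 sprung cent 54.07 orange cent 77.99 orange end 109.75
```

```bash
python3 -m jog '[0,10.8,1.7,0,10, 0,20.6,6.7,0,10, 0,28.3,14.4,0,10, 0,33.3,24.2,0,10, 0,35,35,0,10, 0,33.3,45.8,0,10, 0,28.3,55.6,0,10, 0,20.6,63.3,0,10, 0,10.8,68.3,0,10, 0,0,70,0,10, 0,-10.8,68.3,0,10, 0,-20.6,63.3,0,10, 0,-28.3,55.6,0,10, 0,-33.3,45.8,0,10, 0,-35,35,0,10, 0,-33.3,24.2,0,10, 0,-28.3,14.4,0,10, 0,-20.6,6.7,0,10, 0,-10.8,1.7,0,10, 0,0,0,0,10]'; python3 snap.py 5; python3 jaw.py pics/S5.png
```

```text
clock: 7.5
eef_pos: [459.0, -173.6, 271.4]
tool_rot: [-3.139, -0.001, 1.247]
force: [-2.9, 5.3, -2.8]
width: 15.3
7.5 [ 459.  -173.6  271.4] [-3.1391e+00 -1.3000e-03  1.2466e+00] [-2.9  5.3 -2.8] 15.3
pics/S5.png jawface edge -77.50 jaw cent -47.92 sprung cent 55.52 orange cent 78.03 orange end 109.75
```

View pics/Z5.png

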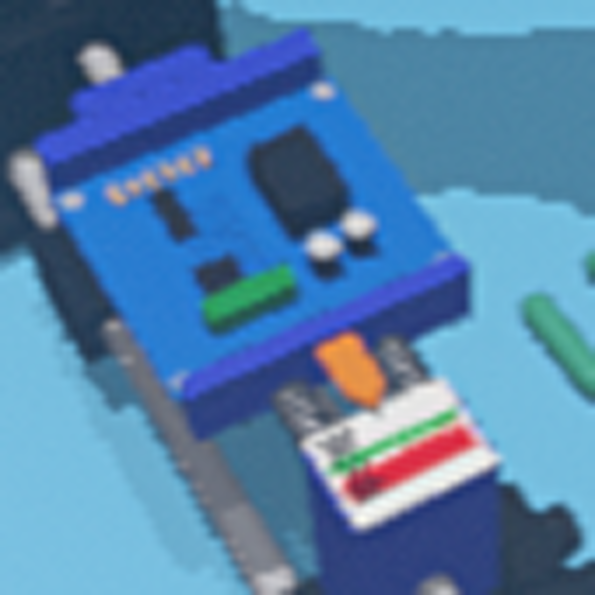

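```bash
python3 - <<'E'
from cell import *
import cv2
im,d=get_image('wrist');cv2.imwrite('pics/w5.png',im)
E
```

```text
(no output)
```

View pics/w5.png

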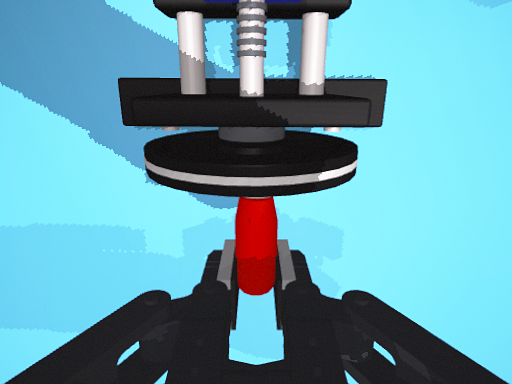

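```bash
python3 -m jog '[0,10.8,1.7,0,10, 0,20.6,6.7,0,10, 0,28.3,14.4,0,10, 0,33.3,24.2,0,10, 0,35,35,0,10, 0,33.3,45.8,0,10, 0,28.3,55.6,0,10, 0,20.6,63.3,0,10, 0,10.8,68.3,0,10, 0,0,70,0,10, 0,-10.8,68.3,0,10, 0,-20.6,63.3,0,10, 0,-28.3,55.6,0,10, 0,-33.3,45.8,0,10, 0,-35,35,0,10, 0,-33.3,24.2,0,10, 0,-28.3,14.4,0,10, 0,-20.6,6.7,0,10, 0,-10.8,1.7,0,10, 0,0,0,0,10]'; python3 snap.py 6; python3 jaw.py pics/S6.png
```

```text
clock: 9.27
eef_pos: [458.6, -173.5, 271.3]
tool_rot: [-3.138, -0.002, 1.246]
force: [-2.7, 6.4, 1.7]
width: 15.8
9.2667 [ 458.6 -173.5  271.3] [-3.1383e+00 -1.6000e-03  1.2465e+00] [-2.7  6.4  1.7] 15.8
pics/S6.png jawface edge -77.00 jaw cent -40.27 sprung cent 61.65 orange cent 82.45 orange end 109.75
```

View pics/Z6.png

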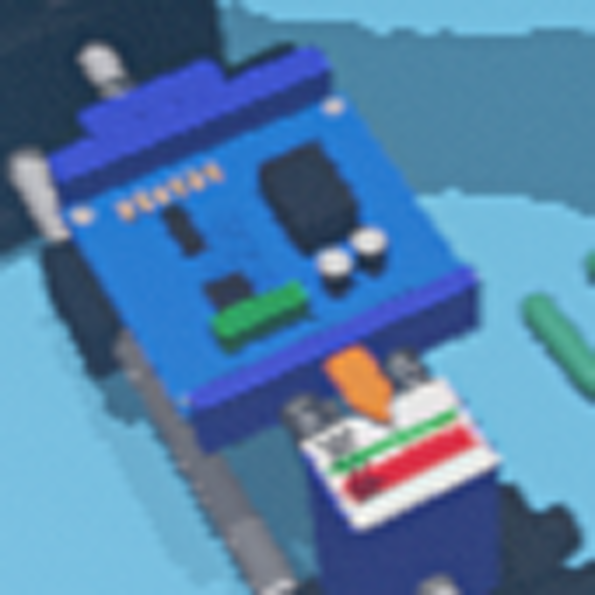

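```bash
python3 -m jog '[0,10.8,1.7,0,10, 0,20.6,6.7,0,10, 0,28.3,14.4,0,10, 0,33.3,24.2,0,10, 0,35,35,0,10, 0,33.3,45.8,0,10, 0,28.3,55.6,0,10, 0,20.6,63.3,0,10, 0,10.8,68.3,0,10, 0,0,70,0,10, 0,0,70,0,10]'; python3 snap.py 7; python3 jaw.py pics/S7.png
```

```text
clock: 10.23
eef_pos: [459.0, -173.6, 201.2]
tool_rot: [3.141, -0.001, 1.246]
force: [-0.8, 5.8, 2.9]
width: 15.5
10.2333 [ 459.  -173.6  201.2] [ 3.1414e+00 -1.2000e-03  1.2463e+00] [-0.8  5.8  2.9] 15.5
pics/S7.png jawface edge -77.25 jaw cent -37.75 sprung cent 65.58 orange cent 85.96 orange end 109.75
```

View pics/Z7.png

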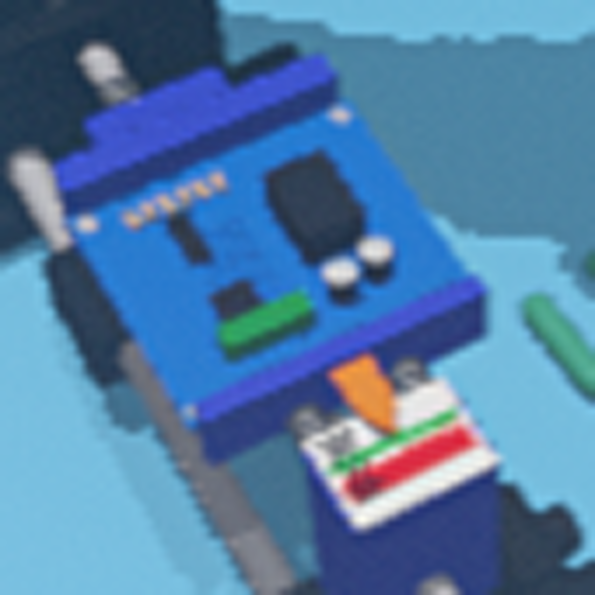

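```bash
python3 -m jog '[0,0,0,0,50, 0,0,0,0,50, 0,0,0,0,50, 0,0,0,0,50, 0,0,-20,0,50, 0,0,-55,0,50, 0,0,-90,0,50, 0,0,-125,0,50, 0,0,-160,0,50, 30,0,-160,0,50, 70,0,-160,0,50, 110,0,-160,0,50, 150,0,-160,0,50, 190,0,-160,0,50, 230,0,-160,0,50, 262,0,-160,0,50, 275,0,-160,0,50, 275,0,-160,0,50, 275,0,-160,0,50, 275,0,-160,0,50]'; cat > wr.py <<'E'
import sys
from cell import *
import cv2,numpy as np
s=read_state();print(s['clock'],s['eef_pos'].round(1),s['tool_rot'].round(4),s['force'].round(1))
p=camera_params('wrist');im,d=get_image('wrist');n=sys.argv[1];cv2.imwrite(f'pics/W{n}.png',im);np.savez(f'pics/W{n}.npz',d=d,**p)
E
python3 wr.py 8
```

```text
clock: 11.95
eef_pos: [547.5, 84.2, 360.4]
tool_rot: [3.141, 0.002, 1.244]
force: [0.4, -1.3, -0.1]
width: 50.1
11.95 [547.5  84.2 360.4] [3.1414e+00 1.6000e-03 1.2438e+00] [ 0.4 -1.3 -0.1]
```

View pics/W8.png

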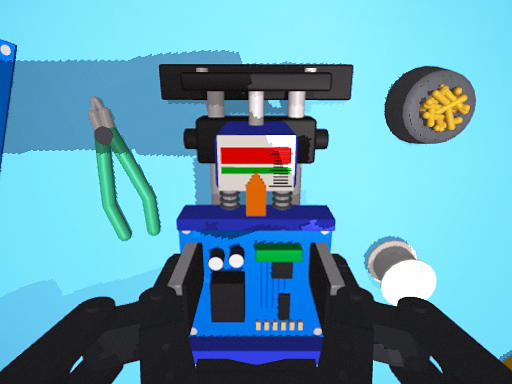

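```bash
cat > meas.py <<'E'
import sys
from h import *
n=sys.argv[1]
f=np.load(f'pics/W{n}.npz');p={k:f[k] for k in('K','dist_coeffs','T')};d=f['d'];P=cloud(p,d)
im=cv2.imread(f'pics/W{n}.png');hsv=cv2.cvtColor(im,cv2.COLOR_BGR2HSV);H,S,V=[hsv[...,i].astype(int) for i in range(3)]
a=np.radians(71.3);ex=np.array([np.sin(a),-np.cos(a)]);ey=np.array([np.cos(a),np.sin(a)]);o=np.array([525,19.])
own=lambda X:np.c_[(X[:,:2]-o)@ex,(X[:,:2]-o)@ey,X[:,2]]
B=np.zeros((384,512),bool);B[125:225,205:310]=1
g=B&(H>50)&(H<75)&(S>150);g[200:]=0
r=B&((H<5)|(H>174))&(S>150);r[190:]=0
t=B&(H>8)&(H<18)&(S>150)
w=B&(S<40)&(V>120)
print('z plate',np.median(P[w][:,2]),'z green',np.median(P[g][:,2]),'z orange',np.median(P[t][:,2]))
zp=float(np.median(P[g][:,2]));zt=float(np.median(P[t][:,2]))
for nm,m,z in(('green',g,138),('red',r,138),('orange',t,140)):
    ys,xs=np.nonzero(m);A=own(atz(p,np.c_[xs,ys],z));D=own(P[m])
    print(nm,'rows',ys.min(),ys.max(),'cols',xs.min(),xs.max(),'plane y lo/hi',np.percentile(A[:,1],[1,50,99]).round(2),'x',A[:,0].mean().round(1),'depth y',np.percentile(D[:,1],[1,50,99]).round(2))
    if nm=='green':
        for c in range(225,292,8):
            q=ys[xs==c]; 
            if len(q):print(c,q.min(),q.max(),end='; ')
        print()
v=cv2.resize(im[125:225,195:320],None,fx=6,fy=6,interpolation=cv2.INTER_NEAREST);cv2.imwrite(f'pics/WZ{n}.png',v)
# board and jaw edges angle
E
python3 meas.py 8
```

```text
z plate 134.34841876712358 z green 134.88123712167885 z orange 140.3574269824129
green rows 168 173 cols 222 290 plane y lo/hi [ 97.92  99.77 101.01] x 1.4 depth y [ 97.03  98.98 100.47]
225 168 172; 233 168 172; 241 168 172; 249 168 172; 257 168 171; 265 168 172; 273 168 173; 281 168 173; 289 168 172; 
red rows 148 163 cols 221 307 plane y lo/hi [104.   108.77 112.94] x 0.8 depth y [103.12 108.03 112.5 ]
orange rows 162 215 cols 246 302 plane y lo/hi [71.88 83.54 97.85] x 0.7 depth y [72.   83.72 98.31]
```

View pics/WZ8.png

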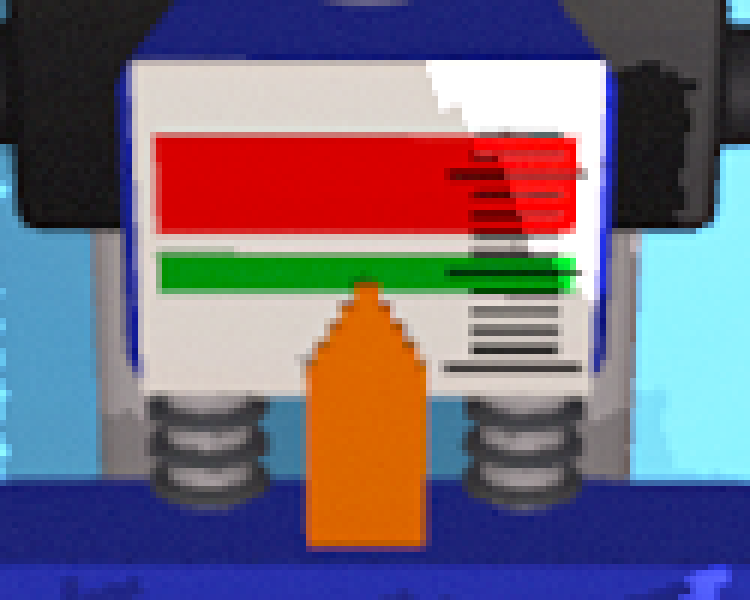

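```bash
python3 - <<'E'
exec(open('meas.py').read().replace("sys.argv[1]","'8'").split("B=np")[0])
own1=lambda X:own(np.reshape(X,(1,3)))[0]
print('cam',own1(p['T'][:3,3]))
tip=(256,172.0-.5)
for zp in(134.3,134.9,136):
    g1=own(atz(p,[(262,125+252/6-.5),(262,125+292/6-.5),(262,125+272/6-.5),(262,125+368/6-.5),(262,125+234/6-.5)],zp))[:,1]
    print(zp,'green far/near',g1[:2].round(2),'tick10',g1[2].round(2),'zero',g1[3].round(2),'red',g1[4].round(2),'tip140',own(atz(p,[tip],140))[0].round(2),own(atz(p,[tip],140.4))[0].round(2))
E
```

```text
cam [  1.04319154 147.79307326 329.03238718]
134.3 green far/near [101.01  96.86] tick10 98.94 zero 88.84 red 102.86 tip140 [  1.01  99.37 140.  ] [  1.01  99.47 140.4 ]
134.9 green far/near [101.15  97.02] tick10 99.09 zero 89.02 red 103.0 tip140 [  1.01  99.37 140.  ] [  1.01  99.47 140.4 ]
136 green far/near [101.42  97.31] tick10 99.37 zero 89.35 red 103.25 tip140 [  1.01  99.37 140.  ] [  1.01  99.47 140.4 ]
```

```bash
python3 -m jog '[-25,0,0,0,50, -49,0,0,0,50, -49,0,0,0,50, -49,0,0,0,50, -49,0,0,0,50]'; python3 wr.py 9; python3 - <<'E'
import cv2
cv2.imwrite('pics/WZ9.png',cv2.resize(cv2.imread('pics/W9.png')[200:330,180:330],None,fx=5,fy=5,interpolation=0)[:600])
E
```

```text
clock: 12.42
eef_pos: [532.2, 38.9, 360.7]
tool_rot: [3.141, -0.001, 1.244]
force: [0.1, 0.5, -0.4]
width: 50.1
12.4167 [532.2  38.9 360.7] [ 3.1413e+00 -5.0000e-04  1.2441e+00] [ 0.1  0.5 -0.4]
```

View pics/W9.png

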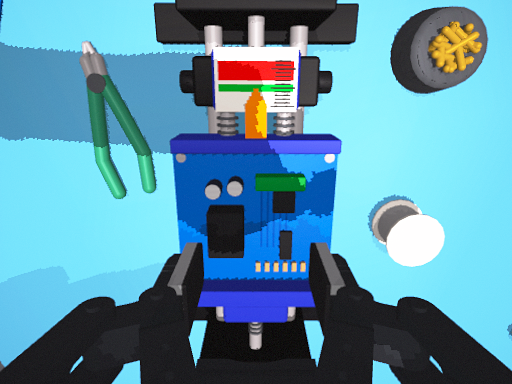

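View pics/WZ9.png

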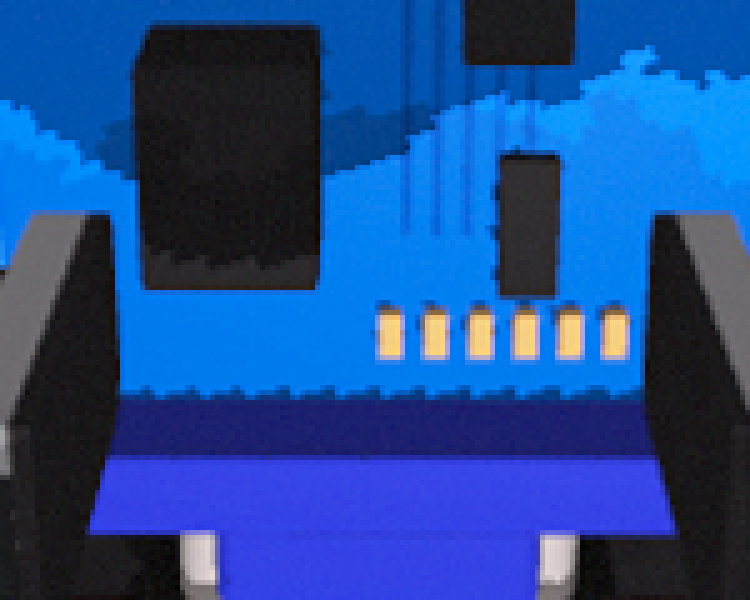

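```bash
python3 - <<'E'
from h import *
im=cv2.imread('pics/W9.png')
cv2.imwrite('pics/WY9.png',cv2.resize(im[40:145,205:310],None,fx=5.6,fy=5.6,interpolation=0))
f=np.load('pics/W9.npz');p={k:f[k] for k in('K','dist_coeffs','T')}
hsv=cv2.cvtColor(im,cv2.COLOR_BGR2HSV);H,S,V=[hsv[...,i].astype(int) for i in range(3)]
a=np.radians(71.3);ex=np.array([np.sin(a),-np.cos(a)]);ey=np.array([np.cos(a),np.sin(a)]);o=np.array([525,19.])
own=lambda X:np.c_[(X[:,:2]-o)@ex,(X[:,:2]-o)@ey,X[:,2]]
g=(H>50)&(H<75)&(S>150);g[:70]=0;g[110:]=0;g[:,:210]=0;g[:,275:]=0
ys,xs=np.nonzero(g);print([(c,ys[xs==c].min(),ys[xs==c].max()) for c in range(222,274,6) if (xs==c).any()])
t=(H>8)&(H<25)&(S>150);t[:70]=0;t[145:]=0;t[:,:240]=0;t[:,270:]=0
yt,xt=np.nonzero(t);print('tip row',yt.min(),xt[yt==yt.min()])
G=own(atz(p,[(256,np.median([ys[xs==c].min() for c in range(222,245)])-.5),(256,np.median([ys[xs==c].max() for c in range(222,245)])+.5)],134.6))[:,1]
T=own(atz(p,[(256,yt.min()-.5)],140))[0,1];print('green',G,'tip',T,'diff',T-G.mean())
# board far/near edge lines vs jaw: light-blue mask
b=(H>98)&(H<113)&(S>180)&(V>90);b[:140]=0;b[300:]=0;b[:,:160]=0;b[:,350:]=0
# left edge columns of board vs row; top edge rows vs col
e=[]
for c in range(185,330,3):
    q=np.nonzero(b[:,c])[0]
    if len(q):e.append((c,q.min()))
e=np.array(e);A=own(atz(p,e.astype(float),133));k=np.polyfit(A[:,0],A[:,1],1);r=A[:,1]-np.polyval(k,A[:,0]);ok=abs(r)<1
print('far board edge slope rad',np.polyfit(A[ok,0],A[ok,1],1)[0],ok.sum())
j=(H>113)&(H<130)&(S>140)&(V>50);j[:128]=0;j[160:]=0
e=np.array([(c,np.nonzero(j[:,c])[0].min()) for c in range(178,335,3) if j[:,c].any() and not 215<c<300]);A=own(atz(p,e.astype(float),146));print('jaw slope',np.polyfit(A[:,0],A[:,1],1)[0])
e=[]
for r_ in range(160,240,3):
    q=np.nonzero(b[r_])[0]
    if len(q):e.append((q.min(),r_))
A=own(atz(p,np.array(e,float),133));print('left edge x/y slope',np.polyfit(A[:,1],A[:,0],1)[0])
e=[]
for r_ in range(170,235,3):
    q=np.nonzero(b[r_])[0]
    if len(q):e.append((q.max(),r_))
A=own(atz(p,np.array(e,float),133));print('right edge x/y slope',np.polyfit(A[:,1],A[:,0],1)[0])
d=f['d'];P=cloud(p,d);q=own(P[b&(d>0)]);q=q[(abs(q[:,2]-133)<5)];print('board plane',np.linalg.lstsq(np.c_[q[:,:2],np.ones(len(q))],q[:,2],rcond=None)[0])
E
```

```text
[(222, np.int64(85), np.int64(90)), (228, np.int64(85), np.int64(90)), (234, np.int64(85), np.int64(90)), (240, np.int64(85), np.int64(90)), (246, np.int64(85), np.int64(91)), (252, np.int64(85), np.int64(91)), (258, np.int64(85), np.int64(87)), (264, np.int64(85), np.int64(90)), (270, np.int64(85), np.int64(90))]
tip row 89 [254 255 256 257]
green [100.60264622  97.40538168] tip 98.51833585655214 diff -0.48567809339846235
far board edge slope rad -0.0008831657192427651 47
jaw slope -0.008440266599155543
left edge x/y slope 0.0041087130442041
right edge x/y slope 0.0030308690918549614
board plane [-5.87864989e-04  1.76894220e-03  1.31672667e+02]
```

View pics/WY9.png

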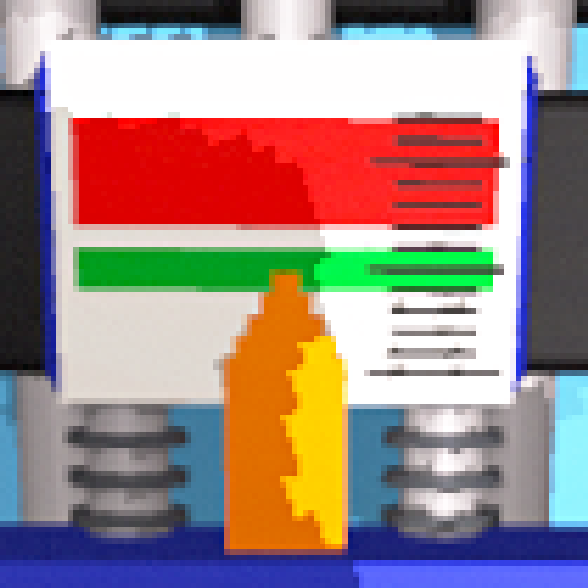

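```bash
python3 -c "
from cell import *
finish_job();s=read_state();print(s['clock'],s['force'])"
```

```text
the job is handed in; nothing more can be done
the job is handed in; nothing more can be done
```

The board is clamped and the job is handed in at about 12.5 s. I gripped the outer end of the crank handle from above and wound it clockwise about 3.6 turns. The first turn or so was slack. I then let go and lifted clear.

**Pointer:** seen from straight above, the tip stands on the scale's 10 mm tick, in the middle of the green band. The two wrist views disagree slightly: about +0.4 mm from the oblique view and −0.5 mm from the overhead one. Both are well inside ±2.1 mm. The pointer never came near the red zone.

**Board:** it sits between both jaw faces. Its edges are within about 0.005 rad of the holder axes I measured, and its tilt is about 0.002 rad. The sprung jaw's edge measured 0.008 rad off, which I put down to picture noise.

**Robot and bystanders:** the tool force was near zero after release, with the gripper well above the holder. The highest force I read while winding was about 9 N. The spool, tip cleaner and cutters look untouched in the pictures; I did not measure their positions. No check failed.

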